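# Service the air-line filter: scrub out its bowl and fit the cartridge

## Robot

A 7-joint arm with a two-finger parallel gripper is mounted at the origin on a cart in front of the work surface, level with it; the furniture and walls round the work are solid. World frame = base frame: x ahead of the robot, y to its left, z up, the work surface at z = 0. Lengths are in m, angles in rad, forces in N, time in s.
With the tool pointing down it reaches from about 0.375 to 0.925 m from the base axis. Payload 3.1 kg.
Tool frame: the origin (TCP) lies between the finger pads; the fingertips stand 19 mm ahead of it and the grasp point (between the pads) is the TCP; z points along the fingers, y is the direction in which the jaws open and shut (so a half turn about z gives the same grasp; the last joint's range is limited). The gripper opens to 85 mm and grips with 20 to 120 N. Pads are 22 mm wide; open, the fingers measure 114 mm over their backs; the gripper's body (76 mm by 85 mm) begins 54 mm behind the grasp point. The pads swing forward as they close: fully open they stand 13 mm farther back than shut.
Start: joints at [1.159, 0.383, 0.044, 1.598, -0.018, 1.161, -0.05], TCP at [0.201, -0.618, 0.25] pointing down, gripper open.
Joint ranges: [-2.61, 2.61], [-0.41, 2.15], [-1.48, 1.57], [0, 2.5], [-1.57, 4.71], [0.05, 1.97], [-2.85, 2.85]. Speed limits (rad/s): [2.79, 2.79, 3.14, 3.14, 3.14, 3.14, 3.14].

## Interface

Orientations are given as a unit quaternion [x, y, z, w].
In Python, from bench import move_ptp, movel, move_j, move_gripper, pause, inverse_kinematics, read_camera, camera_params, MotionError, sign_off, look_for, tip_of, read_time_s, read_qpos, read_joint_vel, read_effort, read_eef_pos, read_tcp_rot, read_ft_force, read_ft_torque, read_finger_gap gives the robot as it stands. Calls block until the motion is done:
- move_ptp(position, orientation): joint-space move of the TCP to a pose.
- movel(position, orientation=None, speed=0.15): straight line of the TCP; orientation=None keeps the orientation; speed is the mean speed in m/s.
- move_j(angles): joint-space move.
- move_gripper(opening, effort=None): finger opening in m; effort is the grip in N (None keeps the last); returns when the fingers have stopped.
- pause(seconds).
- inverse_kinematics(position, orientation): joint angles nearest the present ones, or None.
- read_camera(name): name is "side" or "top" or "wrist"; returns the picture (480x640x3 uint8, red, green, blue); there is no depth.
- camera_params(name): a dict with "K" (3x3 intrinsics, pixels), "dist_coeffs" ([k1, k2, p1, p2, k3] as OpenCV has them; the pictures are not rectified), "camera_from_world" (4x4, takes a point from world to camera coordinates). Camera axes: x right, y down, z forward; pixel columns grow to the right and rows downward; lengths in m; the calibration is good to about 2 mm. A picture is of the moment at which its call begins: read the wrist's pose just before it. camera_params takes no time and is no camera call; for the wrist camera it gives the pose at the moment of the call.
A pose or a line that the arm cannot do raises MotionError and nothing moves.
- sign_off(): hands the job in, once; it reports no verdict.
Trained networks look in the newest picture that a camera, given by its name, has taken for a name from the list of things; names that differ only in an ending like _2 or _b are one class to them, and where a whole thing is asked for, a point or a joint stands for the part that bears it (a point fixed in the world has none). Each returns a list of dicts, best first, with "confidence" (0 to 1); they miss things now and then, are a little off and sometimes report something else, mostly with a low value. They report only what shows in the picture. A call takes as long as a camera call. They do not tell look-alikes from the thing itself.
- look_for(camera, name): "at" ([column, row] in pixels, amid what is visible of it).
- tip_of(camera, name): "at" ([column, row] in pixels: a listed point, or the origin of a listed thing).
Readings, each from a call of its own:
- read_time_s(): time.
- read_qpos(): joint angles.
- read_joint_vel(): joint speeds.
- read_effort(): joint torques, N m.
- read_eef_pos(): TCP position.
- read_tcp_rot(): TCP orientation.
- read_ft_force(): force on the tool from outside, world axes, zero at the start.
- read_ft_torque(): the same for the moment, N m.
- read_finger_gap(): finger opening in m.
Only numpy, scipy, OpenCV 4.12 (cv2) and the standard library are available. Lean on these libraries where they do the work, as an engineer would, in place of code of your own. Each camera call takes 0.05 s, during which the arm holds its last target. There are 200 camera calls.

## Task

Take the bottle brush from its green stand and scrub out the clear filter bowl with three full strokes, each from the floor of the bowl up until the lower end of the bristles is near the rim. Stand the brush back in its stand, bristles down, and only then fit the orange-capped cartridge over the upright brass spindle of the filter head, fully home and let go. Leave the wooden block and the bearing where they are.

Things in the scene. Friction and masses are not known exactly. Their poses are not given: they have to be found in the camera images.
- brush: bottle brush, 210 mm long, standing upright in the green stand, bristles down; origin at the lower end of the bristles, z axis along the brush towards the handle. Bristles 45 mm diameter, from 0 to 76 mm (their stiff core is 36 mm in diameter, narrowing to 24 mm at the lower end); thin steel stem to 112 mm; round blue handle, 21 to 22 mm diameter, from 122 to 200 mm. 90 g
- brush_grip (a point): point on the brush's axis inside the blue handle, 175 mm above the lower end of the bristles, where to grip it (22 mm thick)
- stand: fixed brush stand: round dark foot, 86 mm diameter, with a green cup, 74 mm high over all; the cup's mouth flares from 41 mm inner diameter at 56 mm height to 66 mm at the rim; origin at the centre of its underside on the bench, z up
- stand_floor (a point): centre of the cup's inner floor in the stand, 8 mm above the bench: the lower end of the bristles rests here
- bowl: fixed clear plastic filter bowl, open side up, clamped in a dark square base 88 x 88 x 12 mm; rim 105 mm above the bench; inner diameter 48 mm, widening to 57 mm over the top 17 mm; outer diameter 56 mm (65 mm at the rim); origin at the centre of the base's underside, z up
- bowl_floor (a point): centre of the bowl's inner floor, 18 mm above the bench, 87 mm below the rim
- bowl_rim (a point): centre of the bowl's mouth, level with its rim
- cartridge: spool-shaped filter cartridge standing upright on the bench: 60 mm high, two orange end caps 48 mm diameter and 10 mm thick, with a white pleated body 44 mm diameter between them (its stiff part is 41 mm); a 21 mm bore runs right through; origin at the centre of its lower end, z up along its axis; this end goes down on the filter head. 80 g
- cartridge_top (a point): centre of the cartridge's upper end, 60 mm above its origin
- head: fixed aluminium filter head lying upside down, 66 x 68 x 24 mm with a brass port on each y side (92 mm over the ports), a round flange 68 mm diameter with its top at 30 mm, and an upright brass spindle 13 mm diameter in the middle; origin at the centre of its underside, z up
- head_seat (a point): centre of the flange's top at the spindle's foot, 30 mm above the bench: the cartridge's lower end comes to rest here
- spindle_tip (a point): tip of the spindle, 70 mm above the seat; its last 14 mm narrow to a 4 mm point
- bearing_loose: bystander: steel ball bearing lying flat on the bench, 47 mm diameter, 14 mm high; origin at the centre of its underside; leave it where it is
- block: bystander: loose brown wooden block, 60 x 120 x 45 mm; origin at the centre of its underside; leave it where it is
Not all that is in view belongs to the job. What is shaped like the bowl but red is not meant.

How it is judged:
By the outcome, as a careful person would: the job done as asked, in the order asked, and still so for the second after the job is handed in, with the robot touching nothing.
It also fails if it takes over 64 s, if anything falls off the work surface, if the arm or the gripper's body presses on something with over 40 N, if the wrist force passes 120 N, or if a joint passes its speed limit or range.

## Working session

There is one attempt and no reset: what is moved stays moved. The work goes in short steps, each a Python script; the robot and the scene stay as the last script left them, time stands still between calls to the robot, and variables do not carry over. Pictures are saved under pics/ and viewed, on a budget of 10 in all, crops included, one or two more only if the job needs it, and the job is handed in when it is done.

```bash
mkdir -p pics; ls; cat > h.py <<'E'
from bench import *
import numpy as np, cv2
def snap(c,fn=None):
    im=read_camera(c)
    if fn: cv2.imwrite('pics/'+fn,im[:,:,::-1])
    return im
def ray(c,uv,P=None):
    P=P or camera_params(c)
    K=np.array(P["K"]);d=np.array(P["dist_coeffs"]);T=np.array(P["camera_from_world"])
    n=cv2.undistortPoints(np.array([[uv]],float),K,d)[0,0]
    R=T[:3,:3];o=-R.T@T[:3,3]
    v=R.T@np.array([n[0],n[1],1]);return o,v/np.linalg.norm(v)
def at_z(c,uv,z,P=None):
    o,v=ray(c,uv,P);return o+v*(z-o[2])/v[2]
def tri(rs):
    A=sum(np.eye(3)-np.outer(v,v) for o,v in rs);b=sum((np.eye(3)-np.outer(v,v))@o for o,v in rs)
    return np.linalg.solve(A,b)
def proj(c,p,P=None):
    P=P or camera_params(c);T=np.array(P["camera_from_world"])
    return cv2.projectPoints(np.array([p],float),cv2.Rodrigues(T[:3,:3])[0],T[:3,3],np.array(P["K"]),np.array(P["dist_coeffs"]))[0].ravel()
E
python3 - <<'E'
from h import *
print(read_eef_pos(),read_tcp_rot(),read_time_s())
Z=dict(brush_grip=.183,stand=0,stand_floor=.008,bowl=0,bowl_rim=.105,bowl_floor=.018,cartridge=0,cartridge_top=.06,head=0,head_seat=.03,spindle_tip=.1,bearing_loose=0,block=0)
ims=[snap('top','top0.png'),snap('side','side0.png')]
for c in('top','side'):
    o,_=ray(c,(320,240));print(c,'cam at',o.round(3))
    for n,z in Z.items():
        print(n,[(np.round(r['at']).astype(int).tolist(),round(r['confidence'],2),at_z(c,r['at'],z)[:2].round(3).tolist()) for r in tip_of(c,n)[:3]])
print(read_time_s())
E
```

```text
pics
[ 0.20034846 -0.61739152  0.24885967] [ 9.87710791e-01  1.56286860e-01 -2.79614979e-04 -1.31645531e-03] 0.0
top cam at [0.299 0.009 1.254]
brush_grip [([332, 182], 0.91, [0.607, 0.002]), ([254, 199], 0.19, [0.572, 0.176])]
stand [([334, 206], 0.63, [0.597, -0.002])]
stand_floor [([333, 205], 0.82, [0.596, 0.001])]
bowl [([297, 282], 0.83, [0.402, 0.096]), ([389, 317], 0.75, [0.31, -0.133]), ([259, 198], 0.62, [0.621, 0.192])]
bowl_rim [([293, 281], 0.96, [0.396, 0.097]), ([242, 190], 0.84, [0.615, 0.217]), ([387, 316], 0.72, [0.31, -0.116])]
bowl_floor [([294, 283], 0.94, [0.398, 0.101]), ([385, 313], 0.84, [0.318, -0.122]), ([254, 196], 0.63, [0.621, 0.201])]
cartridge [([357, 261], 0.76, [0.451, -0.057]), ([426, 195], 0.48, [0.619, -0.238])]
cartridge_top [([357, 259], 0.53, [0.449, -0.055])]
head [([416, 207], 0.97, [0.589, -0.213])]
head_seat [([435, 276], 0.7, [0.406, -0.244]), ([418, 200], 0.64, [0.598, -0.214])]
spindle_tip [([423, 194], 0.63, [0.595, -0.212])]
bearing_loose [([431, 278], 0.83, [0.406, -0.241])]
block [([215, 264], 0.71, [0.452, 0.304])]
side cam at [ 0.4
[... 182 characters left out ...]
.397, 0.101]), ([242, 350], 0.66, [0.321, -0.123]), ([398, 232], 0.61, [0.622, 0.212])]
bowl_rim [([230, 312], 0.93, [0.315, -0.128]), ([289, 224], 0.67, [0.393, 0.102]), ([400, 194], 0.56, [0.618, 0.209])]
bowl_floor [([236, 344], 0.95, [0.313, -0.123]), ([395, 228], 0.71, [0.613, 0.203]), ([292, 260], 0.55, [0.395, 0.095])]
cartridge [([314, 318], 0.84, [0.445, -0.046])]
cartridge_top [([311, 299], 0.73, [0.441, -0.054])]
head [([398, 397], 0.76, [0.586, -0.212])]
head_seat [([402, 388], 0.59, [0.59, -0.217])]
spindle_tip [([406, 355], 0.8, [0.591, -0.207])]
bearing_loose [([284, 414], 0.6, [0.406, -0.246])]
block [([322, 207], 0.93, [0.449, 0.308]), ([400, 194], 0.65, [0.642, 0.361])]
1.4
```

View pics/top0.png

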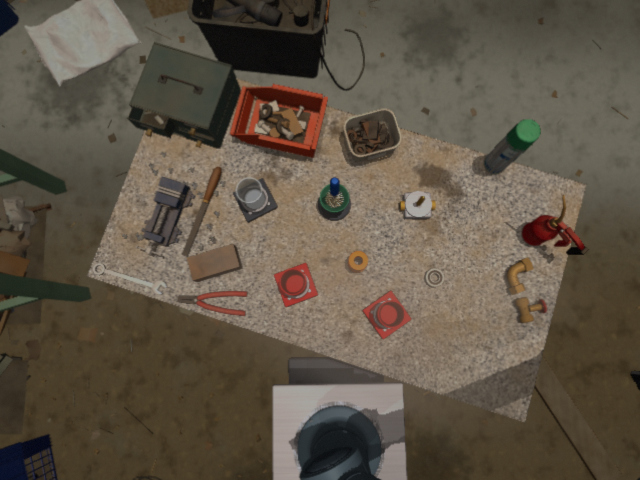

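View pics/side0.png

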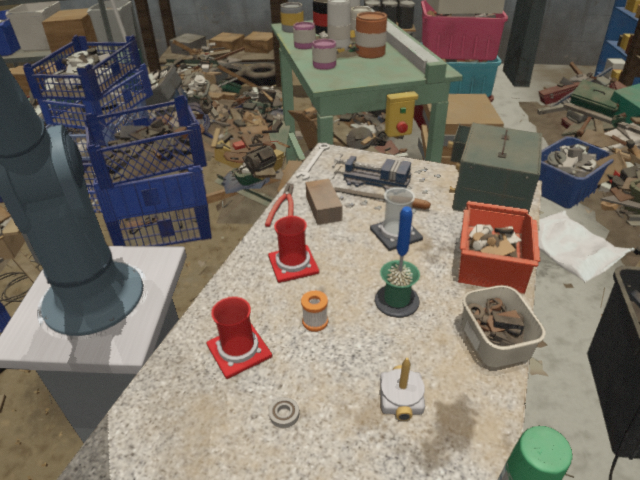

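The picture shows three bowl-shaped things. In the top view, red bowls sit at (295,284) and (388,315), and a clear one in a dark base at (253,195). In the side view the clear one is at (398,212). The clear one at about (0.617, 0.208) fits the description, because the red ones are explicitly excluded. The brush is at top (335,190), the cartridge at (357,261), and the head at (418,204). I'll confirm the bowl with an enlarged crop and refine the positions by triangulation.

```bash
python3 - <<'E'
from h import *
t=cv2.imread('pics/top0.png');s=cv2.imread('pics/side0.png')
a=cv2.resize(t[150:270,200:320],(390,390),interpolation=3);b=cv2.resize(s[150:270,340:460],(390,390),interpolation=3)
cv2.imwrite('pics/crop1.png',np.hstack([a,b]))
pts=dict(brush_grip=((332,182),(403,224)),bowl_rim=((242,190),(400,194)),cartridge_top=((357,259),(311,299)),spindle_tip=((423,194),(406,355)),stand_floor=((333,205),(397,299)))
for n,(u,v) in pts.items(): print(n,tri([ray('top',u),ray('side',v)]).round(3))
print('tcp',proj('top',read_eef_pos()),proj('side',read_eef_pos()))
P=camera_params('wrist');T=np.array(P["camera_from_world"]);R=T[:3,:3]
print('wristcam',(-R.T@T[:3,3]).round(3),R[2].round(3),R[0].round(3),np.array(P['K']).round(0).tolist())
E
```

```text
brush_grip [0.602 0.003 0.185]
bowl_rim [0.618 0.218 0.097]
cartridge_top [ 0.445 -0.055  0.061]
spindle_tip [ 0.592 -0.211  0.108]
stand_floor [0.6   0.001 0.003]
tcp [658.83561414 368.61087479] [-34.47156946 639.44674825]
wristcam [ 0.272 -0.594  0.374] [-0.281 -0.091 -0.955] [ 0.309 -0.951  0.   ] [[383.0, 0.0, 318.0], [0.0, 383.0, 240.0], [0.0, 0.0, 1.0]]
```

View pics/crop1.png

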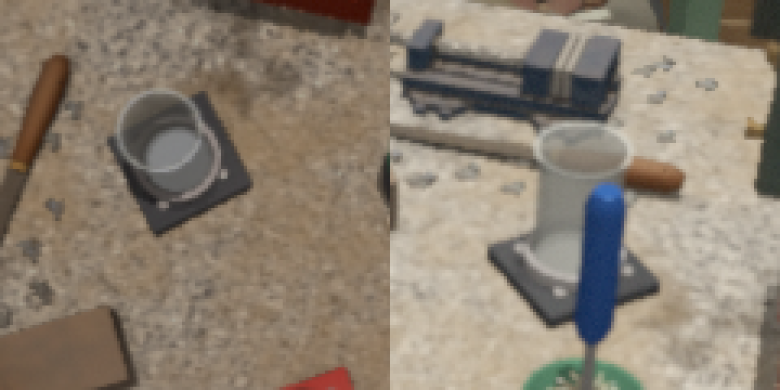

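The crop confirms the clear bowl in its dark base: the rim is at top (250,190) and side (399,196). Next I'll refine the positions from two wrist views.

```bash
python3 - <<'E'
from h import *
import json
Z=dict(brush_grip=.183,bowl_rim=.105,bowl_floor=.018,bowl=0,cartridge_top=.06,cartridge=0,head_seat=.03,head=0,spindle_tip=.1,stand=0,stand_floor=.008)
rays={n:[] for n in Z}
for i,p in enumerate([(.5,-.06,.36),(.5,.1,.36)]):
    move_ptp(p,[1,0,0,0]);pause(.2)
    P=camera_params('wrist');im=snap('wrist',f'w{i}.png')
    for n,z in Z.items():
        L=[]
        for r in tip_of('wrist',n)[:4]:
            q=at_z('wrist',r['at'],z,P);L.append((np.round(r['at']).tolist(),round(r['confidence'],2),q[:2].round(4).tolist()))
        print(i,n,L)
print(read_time_s(),read_qpos().round(2) if hasattr(read_qpos(),'round') else read_qpos())
E
```

```text
0 brush_grip [([234.0, 86.0], 0.75, [0.6012, 0.0019])]
0 bowl_rim [([376.0, 360.0], 0.94, [0.3125, -0.1273]), ([171.0, 296.0], 0.91, [0.393, 0.1005]), ([45.0, 86.0], 0.88, [0.6136, 0.2025])]
0 bowl_floor [([98.0, 91.0], 0.74, [0.6142, 0.1977]), ([199.0, 263.0], 0.63, [0.3989, 0.095]), ([368.0, 323.0], 0.56, [0.3109, -0.1297]), ([457.0, 257.0], 0.23, [0.4074, -0.2415])]
0 bowl [([366.0, 315.0], 0.79, [0.314, -0.1282]), ([101.0, 92.0], 0.67, [0.6138, 0.2037]), ([200.0, 260.0], 0.6, [0.3971, 0.0993]), ([472.0, 110.0], 0.55, [0.5909, -0.2488])]
0 cartridge_top [([316.0, 239.0], 0.56, [0.445, -0.0587])]
0 cartridge [([312.0, 223.0], 0.78, [0.4483, -0.053])]
0 head_seat [([453.0, 110.0], 0.64, [0.5893, -0.2142])]
0 head [([444.0, 110.0], 0.7, [0.5895, -0.2142])]
0 spindle_tip [([476.0, 110.0], 0.85, [0.5869, -0.2133])]
0 stand [([269.0, 102.0], 0.76, [0.5989, -0.0025])]
0 stand_floor [([268.0, 100.0], 0.75, [0.5998, -0.0022])]
1 brush_grip [([450.0, 86.0], 0.6, [0.6017, -0.0009])]
1 bowl_rim [([205.0, 78.0], 0.98, [0.6162, 0.2023]), ([509.0, 355.0], 0.76, [0.3162, -0.126]), ([316.0, 296.0], 0.71, [0.3941, 0.0999])]
1 bowl_floor [([484.0, 323.0], 0.97, [0.309, -0.1326]), ([229.0, 87.0], 0.77, [0.6149, 0.199]), ([319.0, 265.0], 0.58, [0.397, 0.0968])]
1 bowl [([476.0, 313.0], 0.91, [0.3151, -0.1269]), ([319.0, 259.0], 0.87, [0.3992, 0.0971]), ([234.0, 90.0], 0.7, [0.6129, 0.1974])]
1 cartridge_top [([450.0, 239.0], 0.65, [0.4444, -0.0566])]
1 cartridge [([431.0, 224.0], 0.82, [0.4475, -0.0512])]
1 head_seat [([583.0, 110.0], 0.7, [0.5929, -0.2129])]
1 head [([563.0, 111.0], 0.81, [0.5919, -0.2069])]
1 spindle_tip [([623.0, 115.0], 0.59, [0.5867, -0.2092])]
1 stand [([404.0, 101.0], 0.77, [0.5996, -0.0061]), ([230.0, 86.0], 0.62, [0.618, 0.2022])]
1 stand_floor [([400.0, 100.0], 0.9, [0.6009, 0.0008])]
5.975 [ 0.34  0.07 -0.64  1.76  0.05  1.32 -1.88]
```

View pics/w1.png

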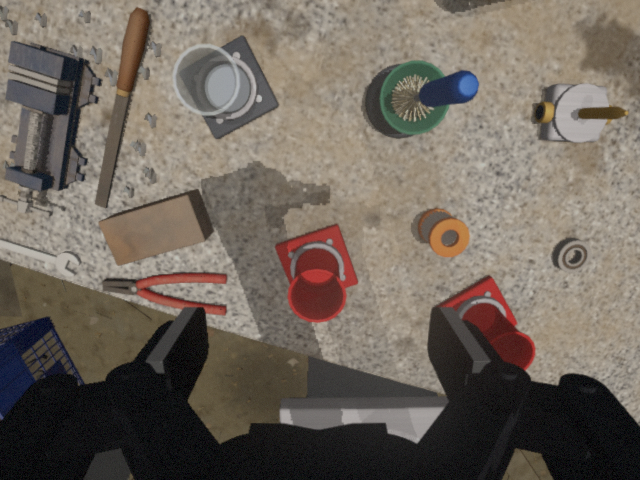

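Wrist view: the clear bowl rim is at (207,80), the brush handle at (455,88), the cartridge at (447,235), and the head with its spindle at (585,112). The four views agree to about 3 mm. Next I'll grasp the brush.

```bash
python3 - <<'E'
from h import *
q=[1,0,0,0]
move_ptp([.601,.001,.27],q)
movel([.601,.001,.183],q,speed=.12)
move_gripper(.0,60)
print('gap',read_finger_gap(),read_ft_force())
movel([.601,.001,.33],q,speed=.15)
pause(.2);print('gap',read_finger_gap(),read_ft_force(),read_eef_pos())
move_ptp([.58,.17,.33],q)
pause(.2)
snap('side','side2.png');snap('top')
a=[(c,r) for c in('side','top') for r in [tip_of(c,'brush')[:2]]];print(a)
b=[tip_of(c,'brush_grip')[:2] for c in('side','top')];print(b)
p=read_eef_pos();print(p)
e=np.array([p[0],p[1],p[2]-.175])
print('exp',proj('side',e),proj('top',e),proj('side',p),proj('top',p))
try: print('tri',tri([ray('side',a[0][1][0]['at']),ray('top',a[1][1][0]['at'])])-e)
except Exception as x: print(x)
snap('wrist')
for i in('bowl_rim',): print([at_z('wrist',r['at'],.105)[:2] for r in tip_of('wrist',i)])
print(inverse_kinematics([.615,.2,.32],q),read_time_s())
E
```

```text
gap 0.020631203238090604 [-0.65897405 -1.04292515  1.47381598]
gap 0.02068395159234713 [ 0.37042239  0.96914273 -1.84221688] [0.60044913 0.00092226 0.32874752]
[('side', [{'at': [385.3, 184.7], 'confidence': 0.78}, {'at': [309.6, 301.5], 'confidence': 0.58}]), ('top', [])]
[[{'at': [387.4, 103.5], 'confidence': 0.87}], []]
[0.58014761 0.16948408 0.33000995]
exp [384.53950875 183.96289648] [258.87307973 198.52755542] [390.10814397 100.88183665] [245.59314987 176.13188802]
list index out of range
[array([ 0.31077194, -0.12930798]), array([0.61426921, 0.20364724]), array([0.61205556, 0.03465061])]
[ 0.10719692  0.40043214 -0.6405068   1.49764784  0.2426144   1.32388064
 -2.1255358 ] 10.8167
```

View pics/side2.png

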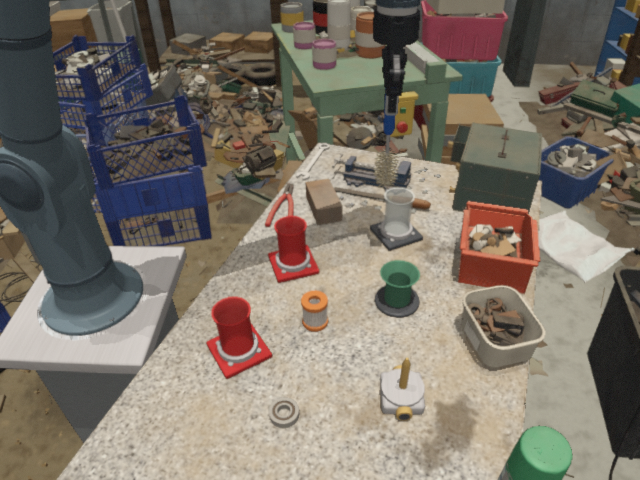

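The brush is off the stand and hanging plumb, with its tip at (385,185) against an expected (384.5,184). I'll lower it into the bowl, checking forces as it goes.

```bash
python3 - <<'E'
from h import *
q=[1,0,0,0];x,y=.6145,.2015
move_ptp([x,y,.33],q);pause(.1)
f0=np.array(read_ft_force())
def go(z,s):
    movel([x,y,z],q,speed=s);f=np.array(read_ft_force())-f0;print(z,f.round(1),np.round(read_eef_pos(),4),round(read_finger_gap(),4));return f
go(.29,.15);f=go(.265,.08);f=go(.23,.08)
x-=0
for z in(.205,.198,.195,.193):
    f=go(z,.04)
    if f[2]>8: break
print(read_time_s())
P=camera_params('wrist');snap('wrist','w3.png')
E
```

```text
0.29 [-1.2  0.3  1.2] [0.614  0.2005 0.2896] 0.0205
0.265 [-0.2  0.7  0.5] [0.6141 0.2013 0.2642] 0.0207
0.23 [-1.4  1.2 -0.2] [0.6143 0.2014 0.2294] 0.0205
0.205 [-0.4  0.2 -0.6] [0.6146 0.2016 0.2051] 0.0206
0.198 [-1.8  0.  -0.3] [0.6142 0.2013 0.1975] 0.0206
0.195 [-0.8 -0.6  0.6] [0.6144 0.2014 0.1947] 0.0205
0.193 [-0.5  0.   1.7] [0.6149 0.2017 0.1934] 0.0207
14.2833
```

View pics/w3.png

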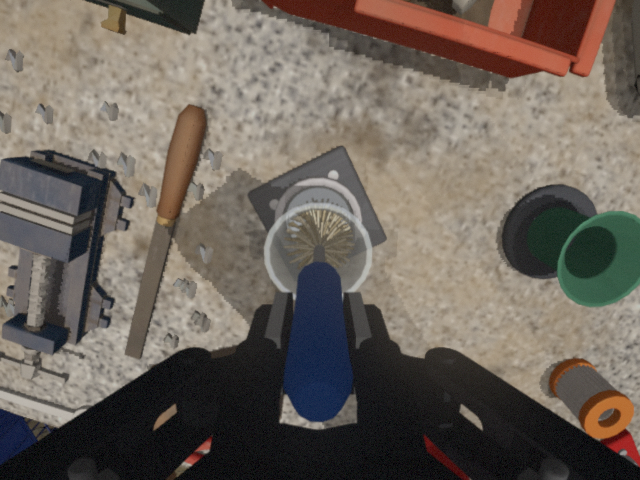

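The brush is centred inside the clear bowl (stem at (320,250), rim circle centred at about (318,255)) with low forces. Next I'll find the floor and make the three strokes.

```bash
python3 - <<'E'
from h import *
q=[1,0,0,0];x,y=.6145,.2015
f0=np.array(read_ft_force());f0[2]-=1.5
def go(z,s):
    movel([x,y,z],q,speed=s);f=np.array(read_ft_force())-f0;print(z,f.round(1),round(read_eef_pos()[2],4));return f
zf=.193
for z in(.192,.191,.190,.189):
    f=go(z,.03);zf=z
    if f[2]>6: break
for i in range(3):
    go(.273,.1);pause(.1)
    if i<2: go(zf,.1);pause(.1)
print(read_time_s())
movel([x,y,.33],q,speed=.15);pause(.15)
P=camera_params('wrist');snap('wrist');snap('side')
for n,z in(('stand',0),('stand_floor',.008)): print(n,[at_z('wrist',r['at'],z,P)[:2].round(4) for r in tip_of('wrist',n)],[at_z('side',r['at'],z)[:2].round(4) for r in tip_of('side',n)])
e=np.array(read_eef_pos())-[0,0,.175]
print(proj('side',e),tip_of('side','brush')[:2],read_finger_gap(),read_time_s())
E
```

```text
0.192 [-0.9 -1.   7.7] 0.1934
0.273 [ 0.  -0.5  0.4] 0.272
0.192 [-2.6 -3.3  7.6] 0.1934
0.273 [-0.6  0.3 -0.1] 0.272
0.192 [-2.7 -2.   8.6] 0.1934
0.273 [-0.9 -1.4  0.2] 0.2721
19.875
stand [array([ 0.5998, -0.0039])] [array([0.5994, 0.0087])]
stand_floor [array([ 0.5991, -0.0052])] [array([ 0.6054, -0.0035])]
[400.27729364 175.61742626] [{'at': [398.0, 174.3], 'confidence': 0.88}, {'at': [397.0, 300.9], 'confidence': 0.48}] 0.021009258780851303 20.9083
```

Each stroke touched the floor (about 8 N) and rose until the lower end of the bristles was about 8 mm below the rim. Now the brush goes back in its stand.

```bash
python3 - <<'E'
from h import *
q=[1,0,0,0];x,y=.6008,.0005
move_ptp([x,y,.33],q);pause(.1)
f0=np.array(read_ft_force())
for z,s in((.26,.15),(.225,.08),(.2,.06),(.19,.05),(.186,.03),(.184,.03),(.1825,.03),(.181,.03)):
    movel([x,y,z],q,speed=s);f=np.array(read_ft_force())-f0;print(z,f.round(1),np.round(read_eef_pos(),4))
    if f[2]>5: break
move_gripper(.06);pause(.2)
movel([x,y,.29],q,speed=.15)
move_ptp([.48,-.08,.3],q);pause(.2)
P=camera_params('wrist');snap('wrist','w4.png');snap('side','side4.png')
for n,z in(('brush_grip',.183),('cartridge_top',.06),('cartridge',0),('head_seat',.03),('head',0),('spindle_tip',.1)): print(n,[(at_z('wrist',r['at'],z,P)[:2].round(4),round(r['confidence'],2)) for r in tip_of('wrist',n)[:2]],[(at_z('side',r['at'],z)[:2].round(4)) for r in tip_of('side',n)[:2]])
print(read_time_s())
im=np.hstack([cv2.imread('pics/w4.png'),cv2.imread('pics/side4.png')]);cv2.imwrite('pics/v4.png',cv2.resize(im,(800,300),interpolation=cv2.INTER_AREA))
E
```

```text
0.26 [1.2 1.  0.1] [0.6013 0.0014 0.2605]
0.225 [0.9 1.2 1. ] [6.005e-01 4.000e-04 2.245e-01]
0.2 [1.  0.7 0.7] [6.006e-01 5.000e-04 1.996e-01]
0.19 [ 0.2  2.1 -0.3] [6.004e-01 5.000e-04 1.894e-01]
0.186 [1.  0.9 0.1] [6.006e-01 5.000e-04 1.858e-01]
0.184 [0.5 0.2 0.1] [6.007e-01 5.000e-04 1.839e-01]
0.1825 [1.  1.1 4.2] [6.013e-01 5.000e-04 1.833e-01]
0.181 [-0.4  0.7  9.2] [6.019e-01 6.000e-04 1.833e-01]
brush_grip [(array([6.002e-01, 2.000e-04]), 0.86)] [array([0.5959, 0.0022])]
cartridge_top [] [array([ 0.4455, -0.0581]), array([ 0.5876, -0.0534])]
cartridge [(array([ 0.4456, -0.0495]), 0.88)] [array([ 0.4464, -0.0483])]
head_seat [(array([ 0.5939, -0.2128]), 0.67)] [array([ 0.5952, -0.21  ])]
head [(array([ 0.592, -0.211]), 0.91)] [array([ 0.5869, -0.2065])]
spindle_tip [(array([ 0.5904, -0.2104]), 0.94)] [array([ 0.59  , -0.2084])]
28.05
```

View pics/v4.png

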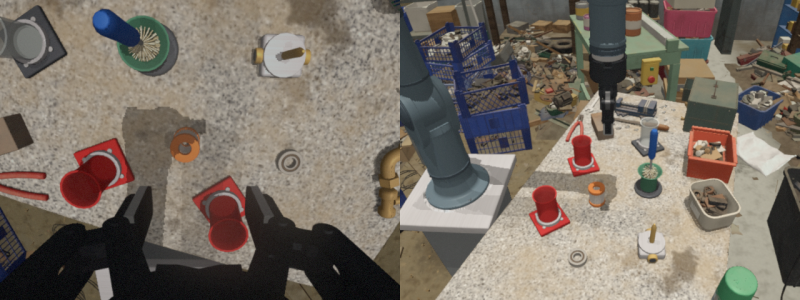

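The brush stands upright in its stand again (wrist (125,40), side (653,150) in the half-scale pair). The cartridge estimates average (0.446, -0.054), so I'll grasp it.

```bash
python3 - <<'E'
from h import *
q=[1,0,0,0];x,y=.446,-.054
move_gripper(.085)
move_ptp([x,y,.13],q)
f0=np.array(read_ft_force())
movel([x,y,.03],q,speed=.1)
print(np.array(read_ft_force())-f0)
move_gripper(0,40);print('gap',read_finger_gap())
movel([x,y,.06],q,speed=.08)
movel([x,y,.19],q,speed=.15);print('gap',read_finger_gap())
move_ptp([.55,-.19,.2],q);pause(.2)
P=camera_params('wrist');p=np.array(read_eef_pos());snap('wrist','w5.png');snap('side')
print('tcp',p)
for n,z in(('cartridge_top',p[2]+.03),('cartridge',p[2]-.03),('spindle_tip',.1),('head_seat',.03),('head',0)): print(n,[(np.round(r['at']),at_z('wrist',r['at'],z,P)[:2].round(4),round(r['confidence'],2)) for r in tip_of('wrist',n)[:2]],[(np.round(r['at']),at_z('side',r['at'],z)[:2].round(4)) for r in tip_of('side',n)[:2]])
print('exp',proj('wrist',p+[0,0,.03],P),proj('side',p+[0,0,.03]),proj('side',p-[0,0,.03]),read_time_s())
E
```

```text
[-0.14138863 -0.32681204  1.32619522]
gap 0.044272159437536235
gap 0.044235992709525454
tcp [ 0.5495233  -0.18795566  0.19976851]
cartridge_top [(array([319., 390.]), array([ 0.549, -0.188]), 0.82)] [(array([379., 283.]), array([ 0.5444, -0.1867]))]
cartridge [(array([320., 302.]), array([ 0.5482, -0.1883]), 0.89)] [(array([382., 313.]), array([ 0.5514, -0.1868]))]
spindle_tip [(array([359., 185.]), array([ 0.5891, -0.2113]), 0.59)] [(array([404., 358.]), array([ 0.5874, -0.211 ]))]
head_seat [(array([350., 167.]), array([ 0.5916, -0.2114]), 0.74)] [(array([403., 386.]), array([ 0.592 , -0.2123]))]
head [(array([347., 164.]), array([ 0.5903, -0.2114]), 0.94), (array([353., 169.]), array([ 0.5868, -0.2169]), 0.2)] [(array([398., 396.]), array([ 0.5861, -0.2118])), (array([377., 286.]), array([0.5664, 0.0397]))]
exp [319.1805064  388.63442589] [383.12885042 283.3834664 ] [380.55351612 313.82285371] 33.8417
```

View pics/w5.png

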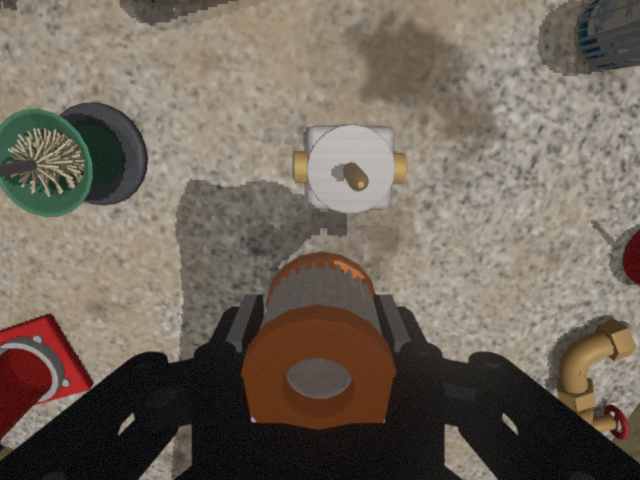

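The cartridge is held square: its top is at (319,390), where I expected (319,389), with the body gripped between the caps. The spindle tip is at (361,184) and the flange centre at (350,169). I'll descend while monitoring force.

```bash
python3 - <<'E'
from h import *
q=[1,0,0,0];x,y=.5907,-.2113
move_ptp([x,y,.2],q);pause(.1)
movel([x,y,.138],q,speed=.1);pause(.1)
f0=np.array(read_ft_force());t0=np.array(read_ft_torque())
for z,s in((.125,.03),(.118,.03),(.11,.03),(.1,.05),(.085,.05),(.07,.05),(.064,.03),(.0615,.03),(.06,.03),(.0585,.03)):
    movel([x,y,z],q,speed=s);f=np.array(read_ft_force())-f0;print(z,f.round(1),(np.array(read_ft_torque())-t0).round(2),np.round(read_eef_pos(),4))
    if f[2]>6: break
    if np.hypot(*f[:2])>6: break
print(read_finger_gap(),read_time_s())
snap('wrist','w6.png')
E
```

```text
0.125 [ 1.1  0.4 -0. ] [-0.06  0.05 -0.01] [ 0.5906 -0.2113  0.1247]
0.118 [ 0.6  0.5 -0.3] [-0.03  0.04 -0.01] [ 0.5904 -0.2113  0.1176]
0.11 [ 0.8 -0.8 -0.8] [ 0.    0.07 -0.01] [ 0.5904 -0.2113  0.1096]
0.1 [ 0.1 -0.2 -1.5] [-0.01  0.05  0.05] [ 0.5901 -0.2112  0.0993]
0.085 [ 0.6 -0.3  0.3] [-0.02  0.07 -0.04] [ 0.5903 -0.2112  0.0844]
0.07 [0.6 0.2 0.2] [-0.05  0.12 -0.01] [ 0.5902 -0.2112  0.0694]
0.064 [ 0.2  0.1 -0.3] [-0.09  0.09  0.02] [ 0.5905 -0.2113  0.0637]
0.0615 [-0.  -0.2 -0.4] [0.02 0.04 0.06] [ 0.5906 -0.2112  0.0613]
0.06 [ 0.3 -0.8  4. ] [ 0.01  0.24 -0.04] [ 0.5914 -0.2115  0.0609]
0.0585 [-1.9 -0.2  9.6] [0.2  0.58 0.  ] [ 0.592  -0.2116  0.0608]
0.04427796082953209 38.8417
```

View pics/w6.png

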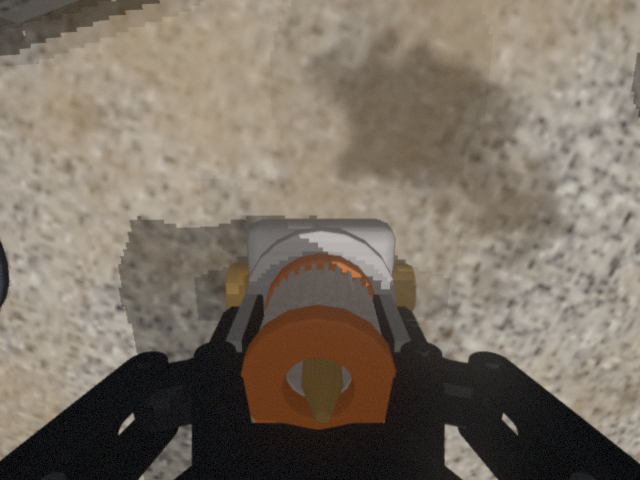

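The spindle comes up through the bore at (322,385), and the cartridge is on the flange with a clean seat contact at the expected height. I'll release, retreat and check.

```bash
python3 - <<'E'
from h import *
q=[1,0,0,0];x,y=.5907,-.2113
movel([x,y,.0605],q,speed=.03)
move_gripper(.085);pause(.2)
movel([x,y,.2],q,speed=.12)
move_ptp([.46,-.2,.32],q);pause(.3)
P=camera_params('wrist');snap('wrist','w7.png');snap('side','side7.png')
for n,z in(('cartridge_top',.09),('cartridge',.03),('spindle_tip',.1),('brush_grip',.183),('bearing_loose',0),('block',0)): print(n,[(at_z('wrist',r['at'],z,P)[:2].round(4),round(r['confidence'],2)) for r in tip_of('wrist',n)[:2]],[(at_z('side',r['at'],z)[:2].round(4)) for r in tip_of('side',n)[:2]])
print(read_ft_force(),read_time_s())
w=cv2.imread('pics/w7.png');s=cv2.imread('pics/side7.png')
cv2.imwrite('pics/v7.png',np.hstack([cv2.resize(w,(400,300),interpolation=3),cv2.resize(s[150:450,220:520],(300,300))]))
E
```

```text
cartridge_top [(array([ 0.5895, -0.2166]), 0.84)] [array([ 0.5868, -0.2161])]
cartridge [(array([ 0.5882, -0.2136]), 0.66)] [array([ 0.5934, -0.2104]), array([ 0.4093, -0.2655])]
spindle_tip [(array([ 0.5889, -0.2115]), 0.8)] [array([ 0.5904, -0.2073]), array([0.603 , 0.1028])]
brush_grip [(array([ 0.5996, -0.0008]), 0.8)] [array([0.597 , 0.0034])]
bearing_loose [(array([ 0.4049, -0.2484]), 0.85)] [array([ 0.4056, -0.2428])]
block [] [array([0.4517, 0.3076])]
[-0.6328118  -0.12972782 -0.19089567] 42.8833
```

View pics/v7.png

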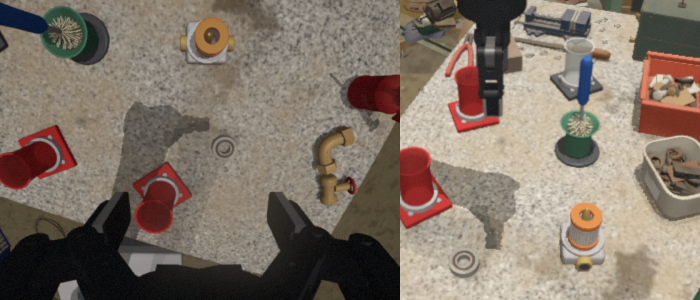

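The cartridge is upright on the flange with the spindle tip showing through its bore (side (586,225)). The brush stands in its stand, and the bearing and block haven't moved. Handing in.

```bash
python3 -c "
from bench import *
print(sign_off(),read_time_s())"
```

```text
the job is handed in; nothing more can be done
the job is handed in; nothing more can be done
```

The job is finished and handed in at about 43 s of the 64 s allowed.

- **Scrubbing:** I took the brush from its stand and made three strokes in the clear bowl. Each started with the bristles touching the floor (about 8 N) and ended with their lower end about 8 mm below the rim. I did not use the two red look-alike bowls.
- **Brush:** It went back in the stand bristles down, with floor contact at the same height it was taken from. In the last pictures it stands upright.
- **Cartridge:** I fitted it over the spindle after the brush was back. It met the seat at a TCP height of 0.061 m against an expected 0.060 m, with almost no sideways force on the way down. It was then released, and the spindle tip shows through the top of the bore.
- **Bearing and block:** The bearing measured within the cameras' scatter of where it started, in both cameras. The wrist camera could not see the block, so only the side camera confirms it is in place.
- **Disagreements:** Estimates of the same point from different cameras differed by up to about 6 mm, and the last cartridge-top reading is about 5 mm off the spindle axis in y. The contact forces and the pictures show a proper fit, so I put this down to detection noise.

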